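# Toolbox lid friction-hinge check

## Task

Check the friction hinge of the red toolbox: lift the lid by its bar handle to about 45 degrees, let go of it and see that it stays there by itself for a second or two. Then press straight down on the black rubber roller at its front edge with about 5 N for a second: it must stay up under that. Finally press the lid fully shut by the roller without slamming it, seat it with a short steady press of about 15 N (never more than 25 N), move clear, and leave everything else on the bench where it is.

Things in the scene. Friction and masses are not known exactly. Their poses are not given: they have to be found in the camera images.
- toolbox: Open red steel toolbox screwed to the bench, 180 (x) by 300 (y) by 110 mm high; it does not move. Origin: centre of its underside; x points from its front (robot side) to its hinge side, z up.
- lid (a joint): Lid angle in rad: 0 shut (on a stop), grows as the front edge rises, at most 1.6; may start ajar. Stiff friction hinge, about 1.7 N m; lid 0.4 to 0.8 kg, unknown. Lifting takes 12 to 17 N at the handle along its arc. Left alone it stays put. Pressed straight down on the roller it sinks at 9 to 18 N when half open (more when steeper), 6 to 9 N near shut.
- lid_hinge (a point): Point on the hinge axis at the lid's middle, 1 mm above the toolbox's far rim (111 mm above the bench). The axis is the toolbox's y axis. This frame turns with the lid: its x points from the front edge to the hinge, its z out of the lid's outer face. The lid panel is 184 mm long, 304 mm wide and 12 mm thick, from z 0 to 12 mm in this frame.
- grip (a point): Bar handle on the lid: round steel bar, 10 mm in diameter and 110 mm long along y, between two posts; it stands with its axis 35 mm above the lid's outer face, 30 to 35 mm behind the front edge. Origin: middle of the bar, at (-150, -35, 47) mm in the lid_hinge frame. Axes as lid_hinge. The bar is round, so it can turn between finger pads as the lid swings.
- roller: Black rubber roller buffer on the lid near its front edge, left of the handle seen from the robot: the place to press. 28 mm in diameter, 48 mm long along y, free to turn on its axis, half sunk in the lid between steel cheeks on a yellow plate, standing 16 mm proud of the outer face. Origin: its centre, at (-160, 100, 14) mm in the lid_hinge frame. It spins, so its orientation means nothing.
- tape: Bystander: red roll of tape, 90 mm across, 24 mm high, lying flat beside the toolbox (left). Origin under its centre.
- screwdriver: Bystander: screwdriver, about 200 mm long, lying in front of the toolbox, along its own x.
- offcut: Bystander: wooden offcut 50 by 120 by 22 mm lying behind the toolbox. Origin under its centre.
- bowl: Bystander: steel bowl, 120 mm across, 50 mm high, to the right of the toolbox. Origin under its centre.
- hammer: Bystander: hammer lying front left, along its own x.
- tin: Bystander: tin, 70 mm across and 90 mm high, standing left of the toolbox, short of the vise. Origin under its centre.
- wrench: Bystander: wrench lying front right, along its own x.

How it is judged:
By the outcome, as a careful person would: the job done as asked, in the order asked, and still so for the second after the job is handed in, with the robot touching nothing.
It also fails if it takes over 69 s, if anything falls off the work surface, if the arm or the gripper's body presses on something with over 40 N, if the wrist force passes 120 N, or if a joint passes its speed limit or range.

## Robot

A 7-joint arm with a two-finger parallel gripper is mounted at the origin on the work surface. World frame = base frame: x ahead of the robot, y to its left, z up, the work surface at z = 0. Lengths are in m, angles in rad, forces in N, time in s.
With the tool pointing down it reaches from about 0.4 to 0.875 m from the base axis. Payload 19.3 kg.
Tool frame: the origin (TCP) lies at the very end of the fingers, on their centre line; the grasp point (between the pads) lies 19 mm behind it (bot.grasp_offset is the distance from the TCP to the grasp point, in m); z points along the fingers, x is the direction in which the jaws open and shut, and the axes are right-handed (so a half turn about z gives the same grasp; the last joint's range is limited). The gripper opens to 85 mm and grips with 20 to 120 N. Pads are 22 mm wide; open, the fingers measure 114 mm over their backs; the gripper's body (76 mm by 85 mm) begins 54 mm behind the grasp point. The pads swing forward as they close: fully open they stand 13 mm farther back than shut.
Start: joints at [1.075, 0.521, -0.036, 1.599, 0.021, 1.021, -0.113], TCP at [0.258, -0.569, 0.231] pointing down, gripper open.
Joint ranges: [-2.91, 2.91], [-0.3, 2.13], [-1.5, 1.42], [0.17, 2.43], [-1.26, 4.41], [0.16, 1.93], [-2.52, 2.52]. Speed limits (rad/s): [1.89, 1.89, 2.39, 2.39, 3.01, 3.01, 3.01].

## Interface

Orientations are given as [roll, pitch, yaw] about the fixed x, y, z axes, in that order (R = Rz(yaw) Ry(pitch) Rx(roll)).
In Python, from workcell import status, grab_frame, calibration, job, regions_of, mark_of, bot gives the robot as it stands.
- The arm moves only by the tool carry_out, never from a script. Its argument "deltas" is one flat list of numbers, 5 for each row, row after row: the opening, from -1 (shut) to 1 (fully open), then the shift along the tool's x, y, z in cm, then the turn about the tool's z in degrees. A call has 1 to 20 rows; each row shifts and turns the commanded pose from where the row before left it, along the tool's axes as they then stand; what a row does not reach is not made up. A row lasts 1/12 s, in which the tool goes at most 41.7 mm and 7.16 degrees, less where a joint would pass 70% of its speed; a pose out of reach is approached as far as the arm can. A call with a gripper value outside its range is refused whole. The fingers move at their own pace and stop on an object; "newtons" is the grip in N (left out, the last holds). Time passes only in rows, so rows that do not move let the fingers close. It gives the time, the measured TCP pose, the force and the opening at its end, in the units of the state.
- status.observe(): the state, without advancing time (a new reading comes with each control period).
- grab_frame(name): name is "scene" or "top" or "wrist"; returns the picture (400x640x3 uint8, red, green, blue); there is no depth.
- calibration(name): a dict with "fov_y" (degrees; the focal length in pixels is half the picture's height over the tangent of half this angle, whatever the lens; pixels are square), "cx", "cy" (the principal point, pixels), "D" ([k1, k2, p1, p2, k3] as OpenCV has them; the pictures are not rectified), "R" (3x3) and "t" (3): a world point X has camera coordinates R X + t. Camera axes: x right, y down, z forward; pixel columns grow to the right and rows downward; lengths in m; the calibration is good to about 2 mm. A picture is of the moment at which its call begins: read the wrist's pose just before it. calibration takes no time and is no camera call; for the wrist camera it gives the pose at the moment of the call.
- job.job_done(): hands the job in, once; it reports no verdict.
Trained networks look in the newest picture that a camera, given by its name, has taken for a name from the list of things; names that differ only in an ending like _2 or _b are one class to them, and where a whole thing is asked for, a point or a joint stands for the part that bears it (a point fixed in the world has none). Each returns a list of dicts, best first, with "p" (0 to 1); they miss things now and then, are a little off and sometimes report something else, mostly with a low value. They report only what shows in the picture. A call takes as long as a camera call.
- regions_of(camera, target): "region" (400x640 bool, what is visible of it) and "xy" ([column, row] in pixels, amid what is visible of it).
- mark_of(camera, target): "xy" ([column, row] in pixels: a listed point, or the origin of a listed thing).
The state is a dict: "clock": time; "qpos": joint angles; "qd": joint speeds; "joint_efforts": joint torques, N m; "position": TCP position; "tool_rot": TCP orientation; "force": force on the tool from outside, world axes, zero at the start; "moment": the same for the moment, N m; "grip_width": finger opening in m.
Only numpy, scipy, OpenCV 4.12 (cv2) and the standard library are available. Lean on these libraries where they do the work, as an engineer would, in place of code of your own. Each camera call takes 0.05 s, during which the arm holds its last target.

## Working session

There is one attempt and no reset: what is moved stays moved. The work goes in short steps, Python scripts to look and compute and a tool call to move; the robot and the scene stay as the last step left them, time stands still between calls to the robot, and variables do not carry over. Pictures are saved under pics/ and viewed, and the job is handed in when it is done.

Besides the shell and the picture viewer there is one more tool, called in YAML: its name, and indented under it one key for each argument. carry_out: Moves the arm, as the interface text tells. Its arguments: {"type":"object","properties":{"deltas":{"type":"array","items":{"type":"number"}},"newtons":{"type":"number"}},"required":["deltas"]}

```bash
ls; mkdir -p pics; python3 - <<'E'
from workcell import status, grab_frame, calibration, job, regions_of, mark_of, bot
import cv2
s=status.observe();print(s)
for n in ["scene","top"]:
    f=grab_frame(n);cv2.imwrite(f"pics/{n}0.png",f[:,:,::-1])
    c=calibration(n);print(n,c)
    for t in ["toolbox","lid_hinge","grip","roller"]:
        print(t,[(m["xy"],m["p"]) for m in mark_of(n,t)][:2])
print(status.observe()["clock"], [a for a in dir(bot) if a[0]!='_'])
E
```

```text
pics
{'clock': 0.0, 'qpos': array([ 1.07480735,  0.52197558, -0.03633733,  1.59997392,  0.02120526,
        1.02110546, -0.11277931]), 'qd': array([-0.00053332,  0.00060821, -0.00044631,  0.00020562,  0.00185233,
       -0.00010384,  0.0011964 ]), 'joint_efforts': array([ 1.50222357e-03, -9.27121353e+01,  1.98067881e+00, -3.69928765e+01,
        1.79689057e-02,  8.38325388e-03,  6.56109833e-06]), 'position': array([ 0.25798873, -0.5689167 ,  0.23076178]), 'tool_rot': array([ 3.14151669e+00,  1.07445674e-03, -1.14498592e+00]), 'force': array([ 0.44439817, -0.47176978,  0.39667975]), 'moment': array([ 0.01719945, -0.07515592,  0.00118014]), 'grip_width': 0.08529073801741652}
scene {'fov_y': 47.17144225712706, 'cx': 322.54543342727357, 'cy': 201.83968207282805, 'D': array([-0.02214387,  0.        ,  0.        ,  0.        ,  0.        ]), 'R': array([[ 0.97256683,  0.23224635, -0.01324399],
       [ 0.1331413 , -0.60242799, -0.78699041],
       [-0.1907542 ,  0.76363745, -0.61682306]]), 't': array([-0.49461602,  0.04223033,  1.73021273])}
toolbox [([350.9, 228.8], 0.56)]
lid_hinge [([375.5, 206.8], 0.75)]
grip [([333.3, 189.6], 0.9)]
roller [([337.8, 175.2], 0.49), ([298.6, 160.6], 0.35)]
top {'fov_y': 51.73294597530251, 'cx': 326.1504197305336, 'cy': 197.24825122813255, 'D': array([-0.04158744,  0.        ,  0.        ,  0.        ,  0.        ]), 'R': array([[-0.00303706, -0.99999205,  0.00258493],
       [-0.99377585,  0.00273031, -0.11136477],
       [ 0.11135683, -0.00290706, -0.99377624]]), 't': array([-0.0089144 ,  0.51759326,  1.23833888])}
toolbox [([301.3, 171.7], 0.79)]
lid_hinge []
grip [([312.2, 182.0], 0.97)]
roller [([265.5, 189.5], 0.43)]
0.5 ['IKError', 'grasp_offset']
```

View pics/scene0.png

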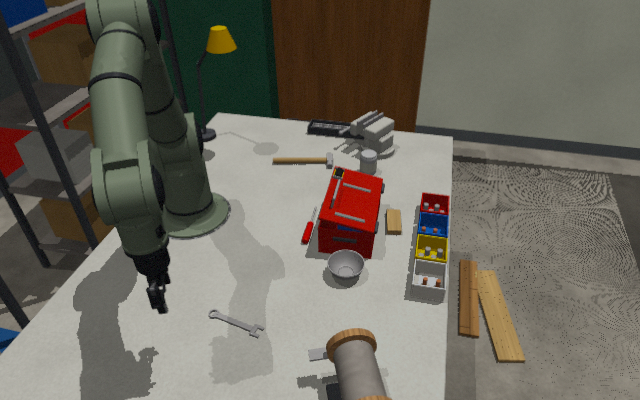

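View pics/top0.png

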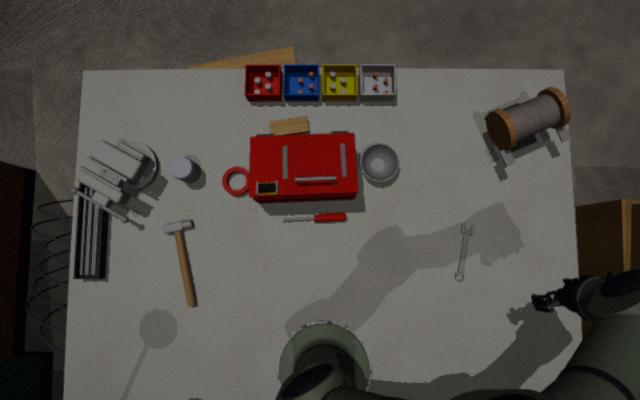

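```bash
python3 - <<'E'
import cv2
a=cv2.imread("pics/scene0.png")[150:290,280:460];cv2.imwrite("pics/sc1.png",cv2.resize(a,None,fx=4,fy=4,interpolation=cv2.INTER_CUBIC))
a=cv2.imread("pics/top0.png")[110:235,210:410];cv2.imwrite("pics/tc1.png",cv2.resize(a,None,fx=4,fy=4,interpolation=cv2.INTER_CUBIC))
E
```

```text
(no output)
```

View pics/sc1.png

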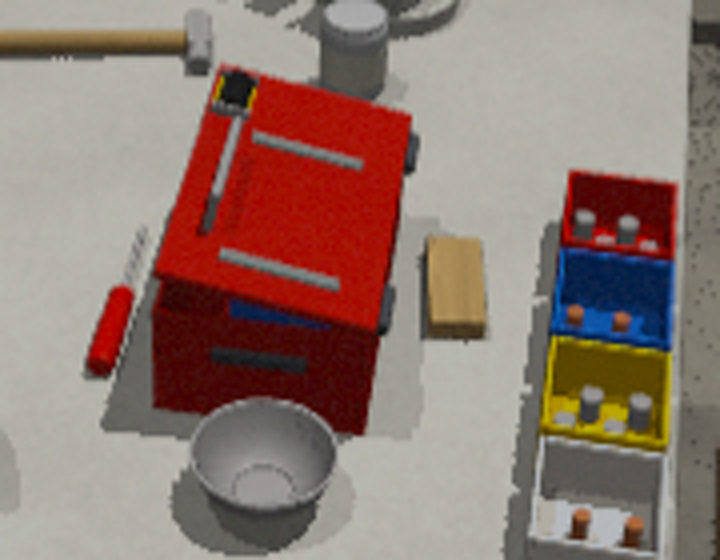

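View pics/tc1.png

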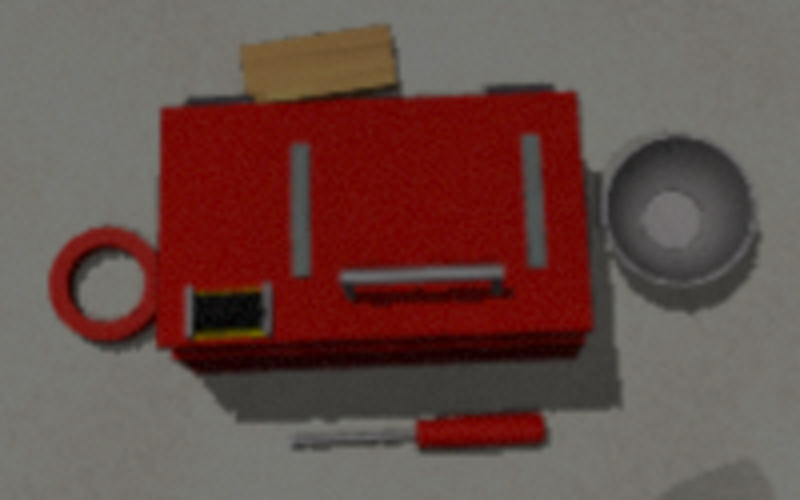

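```bash
cat > h.py <<'E'
import numpy as np, cv2
from scipy.spatial.transform import Rotation as Ro
def K(c): 
    f=200/np.tan(np.radians(c["fov_y"]/2)); return np.array([[f,0,c["cx"]],[0,f,c["cy"]],[0,0,1]])
def proj(c,P): return cv2.projectPoints(np.atleast_2d(P).astype(float),cv2.Rodrigues(c["R"])[0],c["t"],K(c),c["D"])[0][:,0]
def lid2w(p,P):  # p=x,y,yaw,theta ; hinge frame -> world
    x,y,yaw,th=p
    Rt=Ro.from_euler('z',yaw)
    # front edge (-x) rises with th : rotation about +y by th sends -x to +z
    return np.array([x,y,0])+Rt.apply(np.array([.09,0,.111])+Ro.from_euler('y',th).apply(np.atleast_2d(P)/1000.))
E
cat > fit0.py <<'E'
from h import *
from workcell import calibration
from scipy.optimize import least_squares
L=dict(bl=(0,152,12),br=(0,-152,12),fr=(-184,-152,12),fl=(-184,152,12),roll=(-160,100,22),h1=(-150,20,52),h2=(-150,-90,52))
top=dict(bl=(162,108),br=(577,93),fr=(592,332),fl=(158,347),roll=(231,313),h1=(341,275),h2=(504,270))
sc=dict(bl=(410,115),fr=(156,270),fl=(222,66),roll=(236,90),h1=(240,118))
cs={n:calibration(n) for n in("top","scene")}
obs=[]
for n,d,o in(("top",top,(210,110)),("scene",sc,(280,150))):
    for k,v in d.items(): obs.append((n,k,(np.array(v)+.5)/4-.5+o))
def f(p): return np.concatenate([proj(cs[n],lid2w(p,L[k]))[0]-v for n,k,v in obs])
r=least_squares(f,[.6,0,0,.2],loss='soft_l1')
print(r.x,np.degrees(r.x[2:]))
for (n,k,v),e in zip(obs,f(r.x).reshape(-1,2)): print(n,k,e.round(1))
p=r.x
for k,P in dict(grip=(-150,-35,47),roller=(-160,100,14),hinge=(0,0,0)).items(): print(k,lid2w(p,P).round(4))
E
python3 fit0.py
```

```text
[0.60006678 0.05580915 0.03547502 0.17423222] [2.03256907 9.98277058]
top bl [-0.5 -0.8]
top br [ 0.6 -1. ]
top fr [ 0.7 -0.1]
top fl [-0.5  0.3]
top roll [-0.5 -1.3]
top h1 [0.1 0.2]
top h2 [ 0.1 -0.1]
scene bl [ 0.4 -1. ]
scene fr [-1.6  0.1]
scene fl [-1.1 -0.9]
scene roll [-0.2  0.4]
scene h1 [-0.8  0.1]
grip [[0.5518 0.0191 0.1833]]
roller [[0.5314 0.1534 0.1525]]
hinge [[0.69  0.059 0.111]]
```

```bash
cat >> h.py <<'E'
def rows(s,tgt,yaw,n,g,nd=2):
    p=s["position"];R=Ro.from_euler('xyz',s["tool_rot"]).as_matrix()
    y0=s["tool_rot"][2];d=np.array(tgt)-p;dy=(yaw-y0+np.pi/2)%np.pi-np.pi/2
    out=[];
    cur=y0
    for i in range(n):
        c,q=np.cos(cur),np.sin(cur);w=d/n*100
        out+= [g,round(c*w[0]+q*w[1],nd),round(q*w[0]-c*w[1],nd),round(-w[2],nd),round(-np.degrees(dy)/n,2)]
        cur+=dy/n
    return out
E
python3 -c "
from h import *;from workcell import status
print(rows(status.observe(),[.552,.019,.275],.0355,20,1))"
```

```text
[1, np.float64(-2.07), np.float64(-2.55), np.float64(-0.22), np.float64(-3.38), 1, np.float64(-1.92), np.float64(-2.67), np.float64(-0.22), np.float64(-3.38), 1, np.float64(-1.76), np.float64(-2.78), np.float64(-0.22), np.float64(-3.38), 1, np.float64(-1.59), np.float64(-2.88), np.float64(-0.22), np.float64(-3.38), 1, np.float64(-1.42), np.float64(-2.97), np.float64(-0.22), np.float64(-3.38), 1, np.float64(-1.24), np.float64(-3.05), np.float64(-0.22), np.float64(-3.38), 1, np.float64(-1.06), np.float64(-3.11), np.float64(-0.22), np.float64(-3.38), 1, np.float64(-0.87), np.float64(-3.17), np.float64(-0.22), np.float64(-3.38), 1, np.float64(-0.68), np.float64(-3.22), np.float64(-0.22), np.float64(-3.38), 1, np.float64(-0.49), np.float64(-3.25), np.float64(-0.22), np.float64(-3.38), 1, np.float64(-0.3), np.float64(-3.27), np.float64(-0.22), np.float64(-3.38), 1, np.float64(-0.11), np.float64(-3.29), np.float64(-0.22), np.float64(-3.38), 1, np.float64(0.09), np.float64(-3.29), np.float64(-0.22), np.float64(-3.38), 1, np.float64(0.28), np.float64(-3.28), np.float64(-0.22), np.float64(-3.38), 1, np.float64(0.47), np.float64(-3.25), np.float64(-0.22), np.float64(-3.38), 1, np.float64(0.67), np.float64(-3.22), np.float64(-0.22), np.float64(-3.38), 1, np.float64(0.85), np.float64(-3.17), np.float64(-0.22), np.float64(-3.38), 1, np.float64(1.04), np.float64(-3.12), np.float64(-0.22), np.float64(-3.38), 1, np.float64(1.22), np.float64(-3.05), np.float64(-0.22), np.float64(-3.38), 1, np.float64(1.4), np.float64(-2.97), np.float64(-0.22), np.float64(-3.38)]
```

carry_out:
  deltas: [1,-2.1,-2.5,-0.2,-3.4,1,-1.9,-2.7,-0.2,-3.4,1,-1.8,-2.8,-0.2,-3.4,1,-1.6,-2.9,-0.2,-3.4,1,-1.4,-3.0,-0.2,-3.4,1,-1.2,-3.0,-0.2,-3.4,1,-1.1,-3.1,-0.2,-3.4,1,-0.9,-3.2,-0.2,-3.4,1,-0.7,-3.2,-0.2,-3.4,1,-0.5,-3.2,-0.2,-3.4,1,-0.3,-3.3,-0.2,-3.4,1,-0.1,-3.3,-0.2,-3.4,1,0.1,-3.3,-0.2,-3.4,1,0.3,-3.3,-0.2,-3.4,1,0.5,-3.2,-0.2,-3.4,1,0.7,-3.2,-0.2,-3.4,1,0.9,-3.2,-0.2,-3.4,1,1.0,-3.1,-0.2,-3.4,1,1.2,-3.0,-0.3,-3.4,1,1.4,-3.0,-0.3,-3.0]
  newtons: 60

```text
clock: 2.17
position: [0.5507, 0.0211, 0.2736]
tool_rot: [3.141, -0.0, 0.037]
force: [0.7, 0.1, 0.3]
grip_width: 0.0855
```

carry_out:
  deltas: [1,0,0,0,0,1,0,0,0,0,1,0,0,0,0]

```text
clock: 2.42
position: [0.5501, 0.0194, 0.2731]
tool_rot: [3.141, 0.0, 0.034]
force: [0.1, 0.2, 0.5]
grip_width: 0.0856
```

```bash
python3 - <<'E'
from h import *
from workcell import *
s=status.observe();print(s["clock"],s["position"],s["tool_rot"],s["force"],s["qpos"])
c=calibration("wrist");f=grab_frame("wrist");cv2.imwrite("pics/w1.png",f[:,:,::-1])
p=[.60007,.0558,.03547,.1742]
for k,P in dict(grip=(-150,-35,47),h1=(-150,20,47),h2=(-150,-90,47),roller=(-160,100,14),fl=(-184,152,12),fr=(-184,-152,12)).items(): print(k,proj(c,lid2w(p,P)).round(1))
for t in["grip","roller"]: print(t,[(m["xy"],m["p"]) for m in mark_of("wrist",t)][:2])
E
```

```text
2.4167 [0.55008631 0.019365   0.27309804] [3.14126463e+00 4.54904271e-04 3.43619844e-02] [0.09973207 0.23886669 0.53866033] [ 0.24167828  0.39648334 -0.51555783  1.72928183  0.21860153  1.07369359
 -0.31126169]
grip [[320.8 196.2]]
h1 [[320.8 119. ]]
h2 [[320.8 263.5]]
roller [[298.1  -2.3]]
fl [[259.3 -91.8]]
fr [[277.2 307.6]]
grip [([323.5, 192.9], 0.71)]
roller []
```

View pics/w1.png

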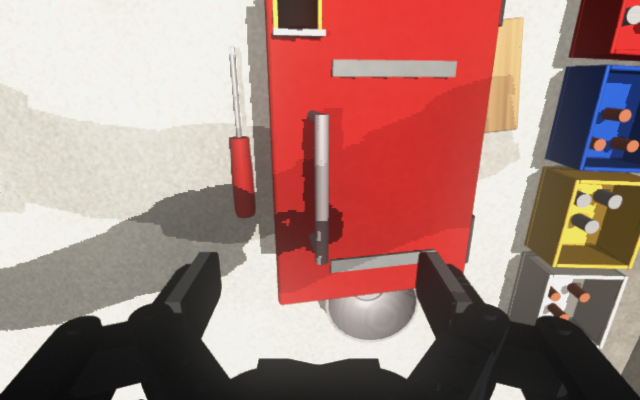

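carry_out:
  deltas: [0.6,0.1,0,0.6,0,0.4,0.1,0,0.8,0,0.4,0,0,0.8,0,0.4,0,0,0.8,0,0.4,0,0,0.8,0,0.4,0,0,0.8,0,0.4,0,0,0.8,0,0.4,0,0,0.8,0,0.4,0,0,0.8,0,0.4,0,0,0.8,0,0.4,0,0,0.8,0,0.4,0,0,0.8,0,0.4,0,0,0.5,0,0.4,0,0,0.2,0,0.4,0,0,0,0,0.4,0,0,0,0]

```text
clock: 3.9
position: [0.5524, 0.0199, 0.1725]
tool_rot: [-3.142, -0.0, 0.035]
force: [-0.7, 0.3, -0.2]
grip_width: 0.0595
```

```bash
python3 - <<'E'
from h import *
from workcell import *
s=status.observe();print(s["clock"],s["position"],s["tool_rot"],s["force"],s["grip_width"])
f=grab_frame("wrist");cv2.imwrite("pics/w2.png",f[:,:,::-1])
E
```

```text
3.9 [0.5524269  0.01987942 0.17247088] [-3.14153650e+00 -2.30167882e-04  3.48171623e-02] [-0.65930005  0.3305654  -0.24321208] 0.059480983451732944
```

View pics/w2.png

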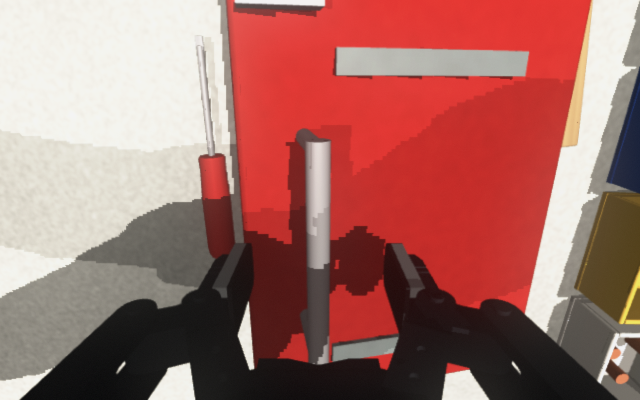

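carry_out:
  deltas: [-0.2,0,0,0.1,0,-0.6,0,0,0.1,0,-1,0,0,0,0,-1,0,0,0,0,-1,0,0,0,0,-1,0,0,0,0,-1,0,0,0,0,-1,0,0,0,0,-1,0,0,0,0,-1,0,0,0,0]
  newtons: 60

```text
clock: 4.78
position: [0.5523, 0.0198, 0.1704]
tool_rot: [3.142, -0.0, 0.035]
force: [-1.4, 0.0, 4.5]
grip_width: 0.008
```

```bash
python3 - <<'E'
from h import *
from workcell import *
s=status.observe();print(s["clock"],s["position"],s["tool_rot"],s["force"],s["grip_width"])
p=[.60007,.0558,.03547,.1742]
G=[-150,-35,47]
th=np.linspace(.1742,np.radians(46),40)
W=np.array([lid2w([*p[:3],t],G)[0] for t in th])
print((W[-1]-W[0]).round(4))
c,q=np.cos(.035),np.sin(.035)
d=np.diff(W,axis=0)*100
print(np.c_[c*d[:,0]+q*d[:,1],-d[:,2]].round(2).tolist())
E
```

```text
4.7833 [0.55233782 0.01979157 0.17043275] [ 3.14153266e+00 -1.43913732e-04  3.47849456e-02] [-1.4031753   0.03158013  4.51925697] 0.00803256174023493
[0.0692 0.0025 0.0683]
[[0.12, -0.22], [0.12, -0.22], [0.13, -0.22], [0.13, -0.22], [0.13, -0.22], [0.14, -0.21], [0.14, -0.21], [0.14, -0.21], [0.15, -0.21], [0.15, -0.2], [0.15, -0.2], [0.16, -0.2], [0.16, -0.2], [0.16, -0.19], [0.17, -0.19], [0.17, -0.19], [0.17, -0.19], [0.17, -0.18], [0.18, -0.18], [0.18, -0.18], [0.18, -0.18], [0.19, -0.17], [0.19, -0.17], [0.19, -0.17], [0.19, -0.16], [0.2, -0.16], [0.2, -0.16], [0.2, -0.15], [0.2, -0.15], [0.21, -0.15], [0.21, -0.14], [0.21, -0.14], [0.21, -0.14], [0.22, -0.13], [0.22, -0.13], [0.22, -0.13], [0.22, -0.12], [0.22, -0.12], [0.23, -0.12]]
```

carry_out:
  deltas: [-1,0.12,0,-0.22,0,-1,0.12,0,-0.22,0,-1,0.13,0,-0.22,0,-1,0.13,0,-0.22,0,-1,0.13,0,-0.22,0,-1,0.14,0,-0.21,0,-1,0.14,0,-0.21,0,-1,0.14,0,-0.21,0,-1,0.15,0,-0.21,0,-1,0.15,0,-0.2,0]

```text
clock: 5.62
position: [0.5658, 0.0203, 0.1919]
tool_rot: [3.142, 0.0, 0.035]
force: [-0.4, 1.7, -19.1]
grip_width: 0.008
```

carry_out:
  deltas: [-1,0.15,0,-0.2,0,-1,0.16,0,-0.2,0,-1,0.16,0,-0.2,0,-1,0.16,0,-0.19,0,-1,0.17,0,-0.19,0,-1,0.17,0,-0.19,0,-1,0.17,0,-0.19,0,-1,0.17,0,-0.18,0,-1,0.18,0,-0.18,0,-1,0.18,0,-0.18,0,-1,0.18,0,-0.18,0,-1,0.19,0,-0.17,0,-1,0.19,0,-0.17,0,-1,0.19,0,-0.17,0,-1,0.19,0,-0.16,0,-1,0.2,0,-0.16,0,-1,0.2,0,-0.16,0]

```text
clock: 7.03
position: [0.5955, 0.0214, 0.2224]
tool_rot: [3.142, 0.001, 0.035]
force: [-7.4, 1.8, -17.0]
grip_width: 0.0081
```

carry_out:
  deltas: [-1,0.2,0,-0.15,0,-1,0.2,0,-0.15,0,-1,0.21,0,-0.15,0,-1,0.21,0,-0.14,0,-1,0.21,0,-0.14,0,-1,0.21,0,-0.14,0,-1,0.22,0,-0.13,0,-1,0.22,0,-0.13,0,-1,0.22,0,-0.13,0,-1,0.22,0,-0.12,0,-1,0.22,0,-0.12,0,-1,0,0,0,0,-1,0,0,0,0,-1,0,0,0,0]

```text
clock: 8.2
position: [0.619, 0.0223, 0.238]
tool_rot: [3.142, 0.001, 0.035]
force: [-9.5, 1.1, -7.5]
grip_width: 0.0079
```

```bash
python3 - <<'E'
from h import *
from workcell import *
s=status.observe();print(s["clock"],s["position"],s["tool_rot"],s["force"],s["grip_width"])
for n in("scene","top"):
  f=grab_frame(n)
  a=f[120:290,260:460,::-1] if n=="scene" else f[80:235,210:410,::-1]
  cv2.imwrite(f"pics/{n}3.png",cv2.resize(a,None,fx=3.5,fy=3.5,interpolation=cv2.INTER_CUBIC))
E
```

```text
8.2 [0.61897908 0.02226599 0.23798941] [3.14152294e+00 5.24120656e-04 3.48498205e-02] [-9.54514922  1.13368749 -7.45565167] 0.007930917513659694
```

View pics/scene3.png

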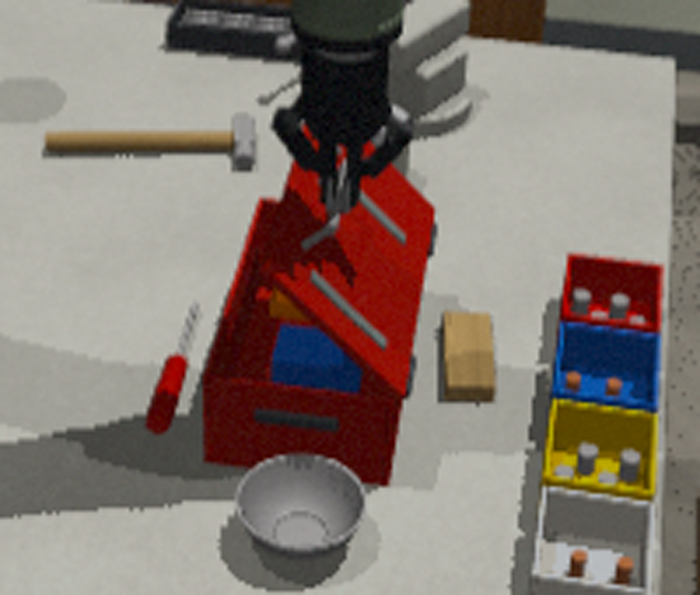

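View pics/top3.png

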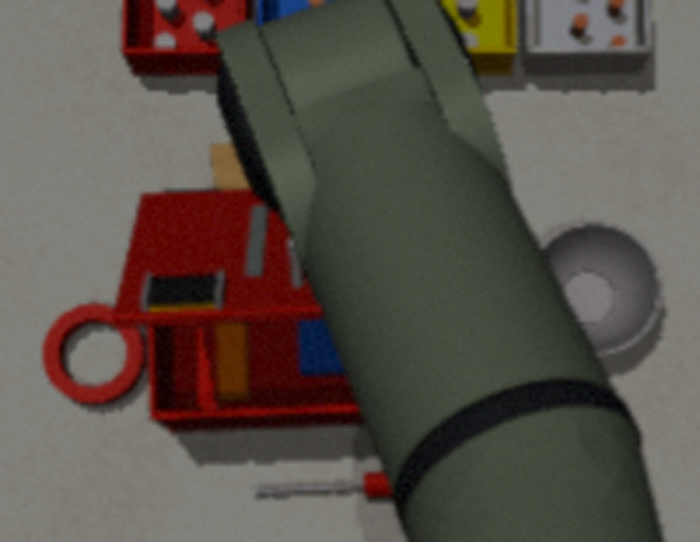

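```bash
python3 - <<'E'
from h import *
from workcell import *
p=[.60007,.0558,.03547]
for n,o,P in (("scene",(260,120),(-184,-152,12)),("scene",(260,120),(-184,-152,0)),("top",(210,80),(-184,152,12)),("top",(210,80),(-184,152,0)),("top",(210,80),(-160,100,26))):
  c=calibration(n)
  print(n,P,[((proj(c,lid2w([*p,np.radians(t)],P))[0]-o+.5)*3.5-.5).round(0).tolist() for t in (40,43,46,49)])
E
```

```text
scene (-184, -152, 12) [[250.0, 274.0], [258.0, 269.0], [266.0, 264.0], [275.0, 259.0]]
scene (-184, -152, 0) [[242.0, 282.0], [249.0, 276.0], [256.0, 270.0], [264.0, 265.0]]
top (-184, 152, 12) [[115.0, 335.0], [113.0, 324.0], [111.0, 313.0], [109.0, 301.0]]
top (-184, 152, 0) [[117.0, 347.0], [115.0, 337.0], [113.0, 327.0], [111.0, 316.0]]
top (-160, 100, 26) [[185.0, 297.0], [184.0, 287.0], [183.0, 276.0], [181.0, 266.0]]
```

carry_out:
  deltas: [-0.75,0,0,0,0,-0.6,0,0,0,0,-0.53,0,0,0,0,-0.53,0,0,0,0,-0.53,0,0,0,0,-0.53,0,0,0,0]

```text
clock: 8.8
position: [0.6197, 0.0221, 0.2378]
tool_rot: [3.142, -0.001, 0.035]
force: [-0.9, 0.2, -0.2]
grip_width: 0.0203
```

carry_out:
  deltas: [-0.53,0,0,-0.2,0,-0.53,0,0,-0.4,0,-0.53,0,0,-0.6,0,-0.53,0,0,-0.8,0,-0.53,0,0,-0.8,0,-0.53,0,0,-0.8,0,-0.53,0,0,-0.8,0,-0.53,0,0,-0.4,0]

```text
clock: 9.47
position: [0.6196, 0.0222, 0.287]
tool_rot: [-3.142, -0.001, 0.035]
force: [0.4, 0.1, -0.8]
grip_width: 0.0195
```

```bash
python3 - <<'E'
from h import *
from workcell import *
s=status.observe();print(s["clock"],s["position"],s["force"],s["grip_width"])
for n in("scene","top"):
  f=grab_frame(n)
  a=f[120:290,260:460,::-1] if n=="scene" else f[80:235,210:410,::-1]
  cv2.imwrite(f"pics/{n}4.png",cv2.resize(a,None,fx=3.5,fy=3.5,interpolation=cv2.INTER_CUBIC))
E
```

```text
9.4667 [0.61960274 0.02222956 0.28698836] [ 0.40152548  0.12171636 -0.76128073] 0.01954233458611579
```

View pics/scene4.png

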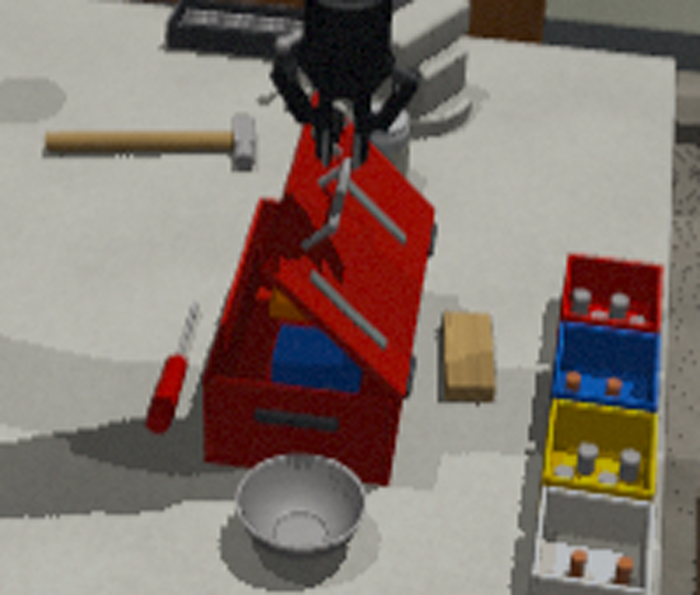

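View pics/top4.png

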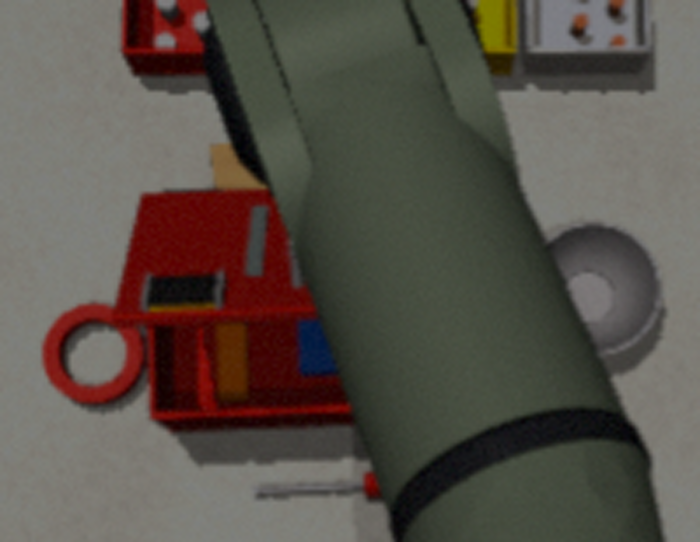

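```bash
python3 - <<'E'
from h import *
from workcell import *
s=status.observe();c=calibration("wrist")
R=Ro.from_euler('xyz',s["tool_rot"]).as_matrix()
print("cam in tool",R.T@(-c["R"].T@c["t"]-s["position"]), "view dir",R.T@c["R"][2])
p=[.60007,.0558,.03547]
for t in (44,45,46): print(t,lid2w([*p,np.radians(t)],(-160,100,14)))
tgt=lid2w([*p,np.radians(45.5)],(-160,100,14))[0]+[.004,0,0]; tgt[2]=.29
print(np.array(rows(s,tgt,.0355+np.pi/2-1e-3,14,-1)).reshape(-1,5))
E
```

```text
cam in tool [ 8.65717575e-05 -7.91515673e-02 -1.42981515e-01] view dir [-0.00140321  0.30438782  0.95254716]
44 [[0.58116426 0.15519207 0.2322161 ]]
45 [[0.58329448 0.15526766 0.23403658]]
46 [[0.58545613 0.15534437 0.23581959]]
[[-1.   -0.19 -0.96 -0.03 -6.43]
 [-1.   -0.08 -0.97 -0.03 -6.43]
 [-1.    0.03 -0.98 -0.03 -6.43]
 [-1.    0.14 -0.97 -0.03 -6.43]
 [-1.    0.24 -0.95 -0.03 -6.43]
 [-1.    0.35 -0.91 -0.03 -6.43]
 [-1.    0.45 -0.87 -0.03 -6.43]
 [-1.    0.54 -0.81 -0.03 -6.43]
 [-1.    0.63 -0.75 -0.03 -6.43]
 [-1.    0.71 -0.67 -0.03 -6.43]
 [-1.    0.78 -0.59 -0.03 -6.43]
 [-1.    0.84 -0.5  -0.03 -6.43]
 [-1.    0.89 -0.4  -0.03 -6.43]
 [-1.    0.93 -0.3  -0.03 -6.43]]
```

carry_out:
  deltas: [-1,-0.2,-1.0,0,-6.4,-1,-0.1,-1.0,0,-6.4,-1,0,-1.0,0,-6.4,-1,0.1,-1.0,0,-6.4,-1,0.2,-1.0,0,-6.4,-1,0.4,-0.9,0,-6.4,-1,0.4,-0.9,0,-6.4,-1,0.5,-0.8,0,-6.4,-1,0.6,-0.8,0,-6.4,-1,0.7,-0.7,0,-6.4,-1,0.8,-0.6,0,-6.4,-1,0.8,-0.5,0,-6.4,-1,0.9,-0.4,0,-6.4,-1,0.9,-0.3,0,-6.7,-1,0,0,0,0,-1,0,0,0,0,-1,0,0,0,0,-1,0,0,0,0]

```text
clock: 11.07
position: [0.5854, 0.1553, 0.2853]
tool_rot: [-3.142, 0.0, 1.6]
force: [0.3, -0.2, -0.2]
grip_width: -0.0002
```

```bash
python3 - <<'E'
from h import *
from workcell import *
s=status.observe();print(s["clock"],s["position"],s["tool_rot"],s["force"],s["grip_width"],s["qpos"])
c=calibration("wrist");f=grab_frame("wrist")
p=[.60007,.0558,.03547]
for t in (43,45,47):
  print(t,[proj(c,lid2w([*p,np.radians(t)],P)).round(1)[0].tolist() for P in ((-184,152,12),(-184,152,0),(-160,124,14),(-160,76,14),(-160,100,14))])
cv2.imwrite("pics/w5.png",f[:,:,::-1])
print([(m["xy"],m["p"]) for m in mark_of("wrist","roller")][:2])
f=grab_frame("top");cv2.imwrite("pics/top5.png",cv2.resize(f[80:235,210:410,::-1],None,fx=3.5,fy=3.5,interpolation=cv2.INTER_CUBIC))
E
```

```text
11.0667 [0.5853828  0.15532481 0.28529829] [-3.14157272e+00  3.88629238e-04  1.60004740e+00] [ 0.27119639 -0.18017251 -0.24298015] -0.0002037774535982708 [ 0.21403892  0.56249193 -0.8713335   1.55816207  0.44779781  1.23197749
  0.8675722 ]
43 [[408.7, 179.4], [405.9, 161.6], [355.2, 202.4], [277.6, 203.0], [316.4, 202.7]]
45 [[410.1, 189.8], [407.3, 171.1], [355.6, 211.0], [277.3, 211.6], [316.4, 211.3]]
47 [[411.3, 200.7], [408.7, 181.1], [356.0, 219.8], [276.9, 220.4], [316.5, 220.1]]
[([322.0, 210.6], 0.67), ([520.0, 165.1], 0.51)]
```

View pics/w5.png

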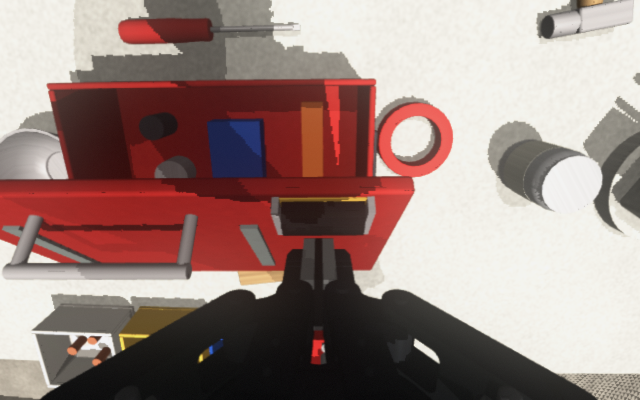

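View pics/top5.png

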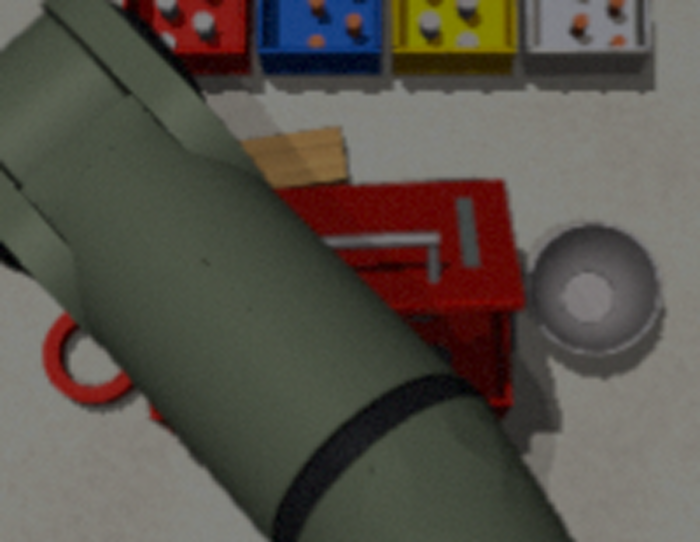

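carry_out:
  deltas: [-1,0.3,0.3,0.3,0,-1,0,0,0.4,0,-1,0,0,0.5,0,-1,0,0,0.5,0,-1,0,0,0.5,0,-1,0,0,0.4,0,-1,0,0,0.3,0,-1,0,0,0.1,0,-1,0,0,0,0,-1,0,0,0,0]

```text
clock: 12.05
position: [0.5881, 0.1592, 0.2555]
tool_rot: [3.141, -0.0, 1.604]
force: [0.7, 0.9, -1.0]
grip_width: -0.0
```

```bash
python3 - <<'E'
from h import *
from workcell import *
s=status.observe();print(s["clock"],s["position"],s["force"])
f=grab_frame("wrist")
cv2.imwrite("pics/w6.png",cv2.resize(f[150:300,200:450,::-1],None,fx=3,fy=3,interpolation=cv2.INTER_CUBIC))
f=grab_frame("scene");cv2.imwrite("pics/sc6.png",cv2.resize(f[120:290,260:460,::-1],None,fx=3.5,fy=3.5,interpolation=cv2.INTER_CUBIC))
E
```

```text
12.05 [0.58812036 0.15923264 0.25551993] [ 0.73403295  0.86878774 -0.95857477]
```

View pics/w6.png

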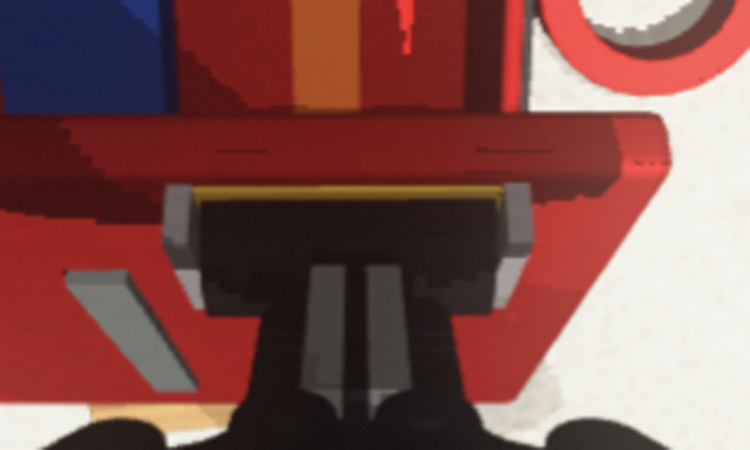

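View pics/sc6.png

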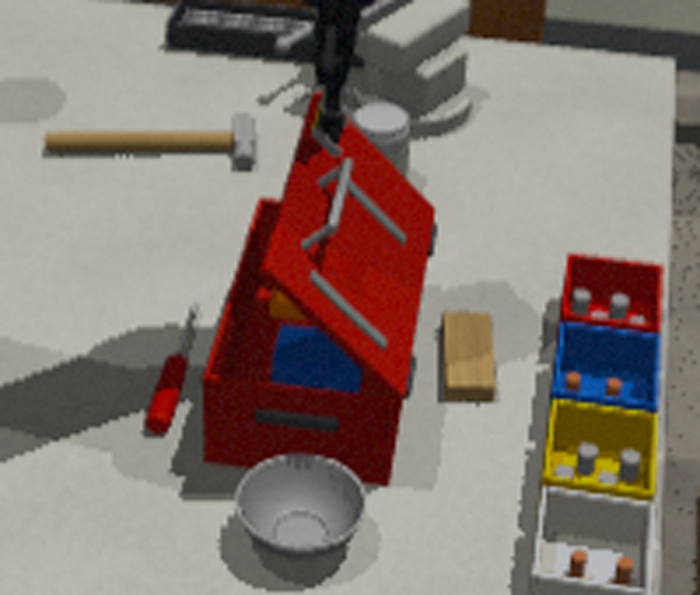

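```bash
python3 - <<'E'
from h import *
from workcell import *
s=status.observe();c=calibration("wrist")
p=[.60007,.0558,.03547]
z=lambda q:((proj(c,q)-[200,150]+.5)*3-.5).round(0)
for t in(44,45.5,47):
  ce=lid2w([*p,np.radians(t)],(-160,100,14))+[0,.0035,0]
  print(t,ce, z(ce+[0,0,.014]), z(ce+[-.0099,0,.0099]),z(ce+[.0099,0,.0099]), z(lid2w([*p,np.radians(t)],(-184,100,12))),z(lid2w([*p,np.radians(t)],(-184,100,0))))
print("tip",z(s["position"]),z(s["position"]+[-.011,0,0]),z(s["position"]+[-.011,.0145,0]))
E
```

```text
44 [[0.58116426 0.15869207 0.2322161 ]] [[347. 250.]] [[349. 185.]] [[346. 293.]] [[324. 144.]] [[325.  78.]]
45.5 [[0.58437142 0.15880588 0.2349328 ]] [[347. 275.]] [[349. 209.]] [[346. 317.]] [[324. 173.]] [[324. 104.]]
47 [[0.58764854 0.15892217 0.23756457]] [[347. 301.]] [[349. 234.]] [[346. 342.]] [[323. 203.]] [[324. 132.]]
tip [[349. 316.]] [[351. 253.]] [[445. 255.]]
```

carry_out:
  deltas: [-1,0,-0.1,0.1,0,-1,0,-0.1,0.1,0,-1,0,0,0.1,0,-1,0,0,0,0,-1,0,0,0,0]

```text
clock: 12.57
position: [0.586, 0.1591, 0.2523]
tool_rot: [-3.142, -0.0, 1.604]
force: [-0.7, -0.1, 0.4]
grip_width: -0.0001
```

carry_out:
  deltas: [-1,0,0,0.02,0,-1,0,0,0.02,0,-1,0,0,0.02,0]

```text
clock: 12.82
position: [0.5861, 0.1592, 0.2518]
tool_rot: [3.142, -0.0, 1.604]
force: [0.4, -0.1, 0.2]
grip_width: 0.0004
```

carry_out:
  deltas: [-1,0,0,0.02,0,-1,0,0,0.02,0,-1,0,0,0.01,0]

```text
clock: 13.07
position: [0.586, 0.1592, 0.2513]
tool_rot: [-3.142, -0.0, 1.604]
force: [0.3, -0.1, -0.7]
grip_width: 0.0
```

carry_out:
  deltas: [-1,0,0,0.02,0,-1,0,0,0.02,0,-1,0,0,0.01,0]

```text
clock: 13.32
position: [0.586, 0.1591, 0.2508]
tool_rot: [-3.142, 0.0, 1.604]
force: [-0.4, -0.2, 0.4]
grip_width: 0.0003
```

carry_out:
  deltas: [-1,0,0,0.02,0,-1,0,0,0.02,0,-1,0,0,0.01,0]

```text
clock: 13.57
position: [0.586, 0.1591, 0.2503]
tool_rot: [-3.142, -0.0, 1.604]
force: [0.9, 0.6, 0.8]
grip_width: -0.0003
```

carry_out:
  deltas: [-1,0,0,0.02,0,-1,0,0,0.01,0,-1,0,0,0,0]

```text
clock: 13.82
position: [0.586, 0.1591, 0.25]
tool_rot: [-3.142, -0.0, 1.604]
force: [0.6, 1.1, 0.4]
grip_width: -0.0003
```

carry_out:
  deltas: [-1,0,0,0.02,0,-1,0,0,0.01,0,-1,0,0,0,0]

```text
clock: 14.07
position: [0.586, 0.1592, 0.2497]
tool_rot: [-3.142, -0.0, 1.604]
force: [-0.1, -1.0, 0.8]
grip_width: -0.0001
```

carry_out:
  deltas: [-1,0,0,0.02,0,-1,0,0,0.01,0,-1,0,0,0,0]

```text
clock: 14.32
position: [0.586, 0.1592, 0.2493]
tool_rot: [-3.142, -0.0, 1.604]
force: [-0.2, -0.1, 0.4]
grip_width: -0.0001
```

carry_out:
  deltas: [-1,0,0,0.02,0,-1,0,0,0.01,0,-1,0,0,0,0]

```text
clock: 14.57
position: [0.5861, 0.1591, 0.2492]
tool_rot: [3.141, -0.0, 1.604]
force: [-0.5, -0.5, 1.5]
grip_width: -0.0
```

carry_out:
  deltas: [-1,0,0,0.02,0,-1,0,0,0.01,0,-1,0,0,0,0]

```text
clock: 14.82
position: [0.5862, 0.1592, 0.2491]
tool_rot: [3.141, -0.0, 1.604]
force: [0.3, -1.6, 5.3]
grip_width: -0.0001
```

carry_out:
  deltas: [-1,0,0,0,0,-1,0,0,0,0,-1,0,0,0,0]

```text
clock: 15.07
position: [0.5862, 0.1592, 0.2491]
tool_rot: [3.141, -0.0, 1.604]
force: [-0.1, -0.4, 5.5]
grip_width: -0.0004
```

carry_out:
  deltas: [-1,0,0,0,0,-1,0,0,0,0,-1,0,0,0,0,-1,0,0,0,0]

```text
clock: 15.4
position: [0.5862, 0.1592, 0.2491]
tool_rot: [3.141, -0.0, 1.604]
force: [-0.1, -1.6, 4.6]
grip_width: -0.0003
```

carry_out:
  deltas: [-1,0,0,0,0,-1,0,0,0,0,-1,0,0,0,0,-1,0,0,0,0]

```text
clock: 15.73
position: [0.5862, 0.1592, 0.2491]
tool_rot: [3.141, -0.0, 1.604]
force: [-0.4, -0.1, 5.8]
grip_width: -0.0002
```

carry_out:
  deltas: [-1,0,0,0,0,-1,0,0,0,0,-1,0,0,0,0]

```text
clock: 15.98
position: [0.5862, 0.1592, 0.2491]
tool_rot: [3.141, -0.0, 1.604]
force: [-0.6, -0.8, 5.8]
grip_width: 0.0
```

```bash
python3 - <<'E'
import numpy as np
def rl(t): t=np.radians(t); return np.array([-160*np.cos(t)+14*np.sin(t), 160*np.sin(t)+14*np.cos(t)])/10
t=45.6
steps=[.4,.55]+[.7]*18+[.7]*20+[.7]*14+[.4]*6+[.25]*10
i=0
for s in steps:
    d=rl(t-s)-rl(t);t-=s;i+=1
    print(i,round(t,2),"z",round(11.1+rl(t)[1]+1.4,2),d[0].round(3),(-d[1]).round(3))
E
```

```text
1 45.2 z 24.84 -0.086 0.071
2 44.65 z 24.74 -0.118 0.099
3 43.95 z 24.61 -0.149 0.128
4 43.25 z 24.48 -0.147 0.13
5 42.55 z 24.35 -0.146 0.132
6 41.85 z 24.22 -0.144 0.133
7 41.15 z 24.08 -0.142 0.135
8 40.45 z 23.95 -0.141 0.137
9 39.75 z 23.81 -0.139 0.139
10 39.05 z 23.67 -0.137 0.14
11 38.35 z 23.53 -0.136 0.142
12 37.65 z 23.38 -0.134 0.144
13 36.95 z 23.24 -0.132 0.145
14 36.25 z 23.09 -0.13 0.147
15 35.55 z 22.94 -0.128 0.148
16 34.85 z 22.79 -0.127 0.15
17 34.15 z 22.64 -0.125 0.151
18 33.45 z 22.49 -0.123 0.153
19 32.75 z 22.33 -0.121 0.154
20 32.05 z 22.18 -0.119 0.156
21 31.35 z 22.02 -0.117 0.157
22 30.65 z 21.86 -0.115 0.159
23 29.95 z 21.7 -0.113 0.16
24 29.25 z 21.54 -0.111 0.162
25 28.55 z 21.38 -0.109 0.163
26 27.85 z 21.21 -0.107 0.164
27 27.15 z 21.05 -0.105 0.165
28 26.45 z 20.88 -0.103 0.167
29 25.75 z 20.71 -0.101 0.168
30 25.05 z 20.54 -0.099 0.169
31 24.35 z 20.37 -0.097 0.17
32 23.65 z 20.2 -0.095 0.172
33 22.95 z 20.03 -0.093 0.173
34 22.25 z 19.85 -0.091 0.174
35 21.55 z 19.68 -0.089 0.175
36 20.85 z 19.5 -0.087 0.176
37 20.15 z 19.33 -0.084 0.177
38 19.45 
[... 244 characters left out ...]
9 -0.065 0.185
47 13.15 z 17.5 -0.062 0.186
48 12.45 z 17.32 -0.06 0.187
49 11.75 z 17.13 -0.058 0.188
50 11.05 z 16.94 -0.055 0.188
51 10.35 z 16.75 -0.053 0.189
52 9.65 z 16.56 -0.051 0.19
53 8.95 z 16.37 -0.048 0.19
54 8.25 z 16.18 -0.046 0.191
55 7.85 z 16.07 -0.025 0.109
56 7.45 z 15.96 -0.025 0.109
57 7.05 z 15.85 -0.024 0.11
58 6.65 z 15.74 -0.023 0.11
59 6.25 z 15.63 -0.022 0.11
60 5.85 z 15.52 -0.021 0.11
61 5.6 z 15.45 -0.013 0.069
62 5.35 z 15.39 -0.013 0.069
63 5.1 z 15.32 -0.012 0.069
64 4.85 z 15.25 -0.012 0.069
65 4.6 z 15.18 -0.012 0.069
66 4.35 z 15.11 -0.012 0.069
67 4.1 z 15.04 -0.011 0.069
68 3.85 z 14.97 -0.011 0.069
69 3.6 z 14.9 -0.011 0.069
70 3.35 z 14.83 -0.01 0.069
```

First 20 rows of the arc.

carry_out:
  deltas: [-1,0,-0.05,0.04,0,-1,0,-0.09,0.07,0,-1,0,-0.12,0.1,0,-1,0,-0.15,0.13,0,-1,0,-0.15,0.13,0,-1,0,-0.15,0.13,0,-1,0,-0.15,0.13,0,-1,0,-0.14,0.14,0,-1,0,-0.14,0.14,0,-1,0,-0.14,0.14,0]

```text
clock: 16.82
position: [0.5737, 0.1588, 0.2381]
tool_rot: [3.14, -0.0, 1.604]
force: [0.8, -2.0, 12.9]
grip_width: -0.0002
```

carry_out:
  deltas: [-1,0,-0.14,0.14,0,-1,0,-0.14,0.14,0,-1,0,-0.14,0.14,0,-1,0,-0.13,0.14,0,-1,0,-0.13,0.15,0,-1,0,-0.13,0.15,0,-1,0,-0.13,0.15,0,-1,0,-0.13,0.15,0,-1,0,-0.12,0.15,0,-1,0,-0.12,0.15,0,-1,0,-0.12,0.15,0,-1,0,-0.12,0.16,0,-1,0,-0.12,0.16,0,-1,0,-0.12,0.16,0,-1,0,-0.11,0.16,0,-1,0,-0.11,0.16,0]

```text
clock: 18.15
position: [0.5536, 0.158, 0.2137]
tool_rot: [3.14, 0.0, 1.604]
force: [0.2, -2.1, 9.8]
grip_width: 0.0002
```

```bash
python3 - <<'E'
from h import *
from workcell import *
s=status.observe();print(s["clock"],s["position"],s["force"])
c=calibration("wrist")
f=grab_frame("wrist")
cv2.imwrite("pics/w7.png",cv2.resize(f[150:300,200:450,::-1],None,fx=3,fy=3,interpolation=cv2.INTER_CUBIC))
E
```

```text
18.15 [0.55357152 0.15802072 0.21370637] [ 0.21819056 -2.13466108  9.75012997]
```

View pics/w7.png

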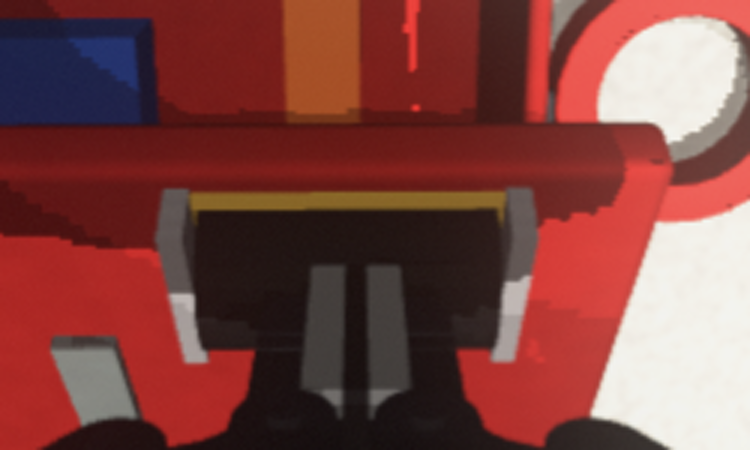

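carry_out:
  deltas: [-1,0,-0.11,0.16,0,-1,0,-0.11,0.16,0,-1,0,-0.1,0.17,0,-1,0,-0.1,0.17,0,-1,0,-0.1,0.17,0,-1,0,-0.1,0.17,0,-1,0,-0.1,0.17,0,-1,0,-0.09,0.17,0,-1,0,-0.09,0.17,0,-1,0,-0.09,0.18,0,-1,0,-0.09,0.18,0,-1,0,-0.08,0.18,0,-1,0,-0.08,0.18,0,-1,0,-0.08,0.18,0,-1,0,-0.08,0.18,0,-1,0,-0.08,0.18,0,-1,0,-0.07,0.18,0,-1,0,-0.07,0.18,0,-1,0,-0.07,0.18,0,-1,0,-0.07,0.18,0]

```text
clock: 19.87
position: [0.5359, 0.1573, 0.1786]
tool_rot: [3.141, 0.0, 1.604]
force: [0.1, -0.7, 7.1]
grip_width: 0.0004
```

carry_out:
  deltas: [-1,0,-0.06,0.18,0,-1,0,-0.06,0.18,0,-1,0,-0.06,0.18,0,-1,0,-0.06,0.18,0,-1,0,-0.06,0.18,0,-1,0,-0.05,0.18,0,-1,0,-0.05,0.17,0,-1,0,-0.05,0.16,0,-1,0,-0.05,0.15,0]

```text
clock: 20.62
position: [0.5309, 0.1572, 0.163]
tool_rot: [3.141, 0.0, 1.604]
force: [0.3, -2.5, 7.1]
grip_width: 0.0
```

carry_out:
  deltas: [-1,0,-0.03,0.13,0,-1,0,-0.03,0.12,0,-1,0,-0.03,0.11,0,-1,0,-0.02,0.1,0,-1,0,-0.02,0.1,0,-1,0,-0.02,0.1,0,-1,0,-0.02,0.1,0,-1,0,-0.02,0.1,0,-1,0,-0.02,0.1,0,-1,0,-0.02,0.1,0,-1,0,-0.02,0.1,0,-1,0,-0.02,0.1,0,-1,0,-0.02,0.08,0,-1,0,-0.01,0.06,0]

```text
clock: 21.78
position: [0.5279, 0.1571, 0.149]
tool_rot: [3.141, 0.0, 1.604]
force: [0.2, -2.0, 6.3]
grip_width: -0.0001
```

carry_out:
  deltas: [-1,0,-0.01,0.05,0,-1,0,-0.01,0.05,0,-1,0,-0.01,0.05,0,-1,0,-0.01,0.05,0,-1,0,-0.01,0.05,0,-1,0,-0.01,0.04,0]

```text
clock: 22.28
position: [0.5273, 0.157, 0.1461]
tool_rot: [3.141, 0.0, 1.604]
force: [0.2, -1.6, 7.6]
grip_width: -0.0001
```

```bash
python3 - <<'E'
from h import *
from workcell import *
s=status.observe();print(s["clock"],s["position"],s["force"])
f=grab_frame("scene");cv2.imwrite("pics/sc8.png",cv2.resize(f[120:290,260:460,::-1],None,fx=3.5,fy=3.5,interpolation=cv2.INTER_CUBIC))
E
```

```text
22.2833 [0.52730842 0.15702961 0.14605834] [ 0.2279932  -1.57995992  7.56414915]
```

View pics/sc8.png

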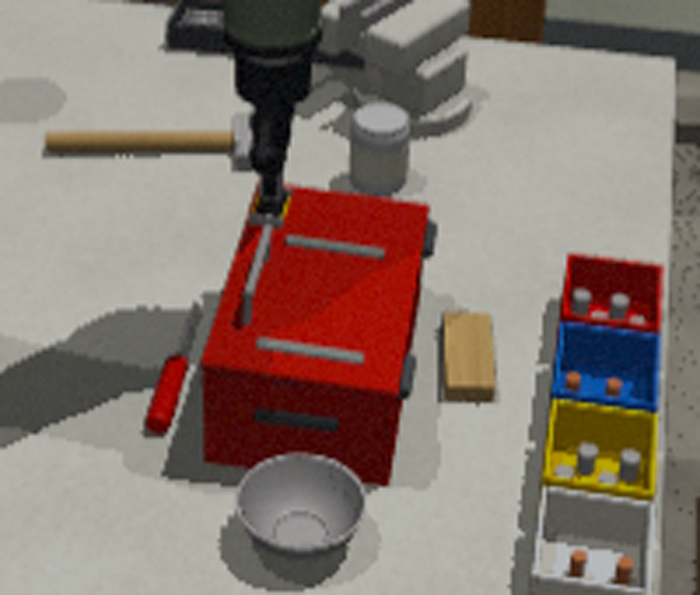

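carry_out:
  deltas: [-1,0,-0.01,0.04,0,-1,0,-0.01,0.04,0,-1,0,-0.01,0.04,0,-1,0,-0.01,0.04,0,-1,0,-0.01,0.04,0,-1,0,0,0.03,0,-1,0,0,0.03,0]

```text
clock: 22.92
position: [0.5268, 0.157, 0.1435]
tool_rot: [3.141, 0.0, 1.604]
force: [0.3, -1.9, 6.2]
grip_width: -0.0001
```

carry_out:
  deltas: [-1,0,0,0.03,0,-1,0,0,0.03,0,-1,0,0,0.03,0]

```text
clock: 23.17
position: [0.5268, 0.157, 0.1426]
tool_rot: [3.141, 0.0, 1.604]
force: [0.7, -1.1, 7.0]
grip_width: -0.0001
```

carry_out:
  deltas: [-1,0,0,0.02,0,-1,0,0,0.02,0,-1,0,0,0.02,0]

```text
clock: 23.42
position: [0.5268, 0.157, 0.142]
tool_rot: [3.141, 0.0, 1.604]
force: [0.3, -1.7, 7.4]
grip_width: 0.0004
```

carry_out:
  deltas: [-1,0,0,0.02,0,-1,0,0,0.02,0,-1,0,0,0.02,0]

```text
clock: 23.67
position: [0.5268, 0.157, 0.1414]
tool_rot: [3.141, 0.0, 1.604]
force: [-0.5, -2.8, 7.2]
grip_width: 0.0
```

carry_out:
  deltas: [-1,0,0,0.02,0,-1,0,0,0.02,0,-1,0,0,0.02,0]

```text
clock: 23.92
position: [0.5268, 0.157, 0.1408]
tool_rot: [3.141, 0.0, 1.604]
force: [-0.7, -1.7, 7.3]
grip_width: 0.0001
```

carry_out:
  deltas: [-1,0,0,0.02,0,-1,0,0,0.02,0]

```text
clock: 24.08
position: [0.5268, 0.157, 0.1404]
tool_rot: [3.141, 0.0, 1.604]
force: [-0.3, -1.6, 6.5]
grip_width: -0.0001
```

carry_out:
  deltas: [-1,0,0,0.02,0,-1,0,0,0.02,0]

```text
clock: 24.25
position: [0.5268, 0.157, 0.14]
tool_rot: [3.141, 0.0, 1.604]
force: [-1.1, -2.8, 7.3]
grip_width: -0.0001
```

carry_out:
  deltas: [-1,0,0,0.02,0,-1,0,0,0.02,0]

```text
clock: 24.42
position: [0.5268, 0.157, 0.1396]
tool_rot: [3.141, 0.0, 1.604]
force: [-0.8, -2.3, 7.1]
grip_width: 0.0002
```

carry_out:
  deltas: [-1,0,0,0.02,0,-1,0,0,0.01,0]

```text
clock: 24.58
position: [0.5268, 0.157, 0.1393]
tool_rot: [3.141, 0.0, 1.604]
force: [0.3, -1.6, 7.0]
grip_width: -0.0001
```

carry_out:
  deltas: [-1,0,0,0.02,0,-1,0,0,0.01,0]

```text
clock: 24.75
position: [0.5268, 0.1571, 0.139]
tool_rot: [3.141, 0.0, 1.604]
force: [-0.2, -1.4, 7.1]
grip_width: -0.0002
```

carry_out:
  deltas: [-1,0,0,0.02,0,-1,0,0,0.01,0]

```text
clock: 24.92
position: [0.5269, 0.1571, 0.1388]
tool_rot: [3.141, 0.0, 1.604]
force: [-0.6, -2.1, 10.6]
grip_width: -0.0001
```

carry_out:
  deltas: [-1,0,0,0.02,0,-1,0,0,0.01,0]

```text
clock: 25.08
position: [0.5271, 0.1571, 0.1388]
tool_rot: [3.14, 0.0, 1.604]
force: [-0.7, -3.3, 14.2]
grip_width: -0.0
```

carry_out:
  deltas: [-1,0,0,0.02,0,-1,0,0,0.01,0]

```text
clock: 25.25
position: [0.5273, 0.1571, 0.1387]
tool_rot: [3.14, 0.0, 1.603]
force: [-0.3, -3.4, 17.5]
grip_width: 0.0001
```

carry_out:
  deltas: [-1,0,0,-0.02,0,-1,0,0,0,0,-1,0,0,0,0,-1,0,0,0,0]

```text
clock: 25.58
position: [0.5272, 0.1571, 0.1387]
tool_rot: [3.14, 0.0, 1.603]
force: [0.2, -2.9, 13.6]
grip_width: -0.0
```

carry_out:
  deltas: [-1,0,0,0,0,-1,0,0,0,0,-1,0,0,0,0,-1,0,0,0,0,-1,0,0,0,0,-1,0,0,0,0]

```text
clock: 26.08
position: [0.5272, 0.1571, 0.1388]
tool_rot: [3.14, 0.0, 1.603]
force: [0.3, -3.6, 14.1]
grip_width: 0.0001
```

carry_out:
  deltas: [-1,0,0,0.01,0,-1,0,0,0,0,-1,0,0,0,0,-1,0,0,0,0,-1,0,0,0,0,-1,0,0,0,0]

```text
clock: 26.58
position: [0.5272, 0.1571, 0.1387]
tool_rot: [3.14, 0.0, 1.604]
force: [-0.6, -3.8, 15.4]
grip_width: 0.0001
```

carry_out:
  deltas: [-1,0,0,-0.05,0,-1,0,0,-0.1,0,-1,0,0,-0.2,0,-1,0,0,-0.5,0,-1,0,0,-1,0,-1,0,0,-1,0,-1,0,0,-1,0,-1,0,0,-1,0,-1,0,0,-1,0,-1,0,0,-1,0,-1,0,0,-1,0,-1,0,0,-1,0,-1,0,0,-1,0,-1,0,0,-0.5,0,-1,0,0,0,0,-1,0,0,0,0,-1,0,0,0,0]

```text
clock: 28.0
position: [0.5263, 0.157, 0.2409]
tool_rot: [-3.141, 0.0, 1.604]
force: [0.2, 0.3, 0.7]
grip_width: -0.0001
```

```bash
python3 - <<'E'
from h import *
from workcell import *
s=status.observe();print(s["clock"],s["position"],s["force"],s["qd"].round(3))
f=grab_frame("scene");cv2.imwrite("pics/sc9.png",cv2.resize(f[120:290,260:460,::-1],None,fx=3.5,fy=3.5,interpolation=cv2.INTER_CUBIC))
f=grab_frame("wrist");cv2.imwrite("pics/w9.png",f[:,:,::-1])
c=calibration("scene")
f0=cv2.imread("pics/scene0.png")
p=[.60007,.0558,.03547]
print([(((proj(c,lid2w([*p,np.radians(t)],(-184,-152,12)))[0]-[260,120]+.5)*3.5)).round(0) for t in(0,2,4)])
E
```

```text
28.0 [0.52629852 0.15701142 0.24094043] [0.19396859 0.26851115 0.74034163] [-0.001  0.005 -0.001 -0.     0.001  0.001 -0.   ]
[array([197., 368.]), array([197., 363.]), array([198., 357.])]
```

View pics/sc9.png

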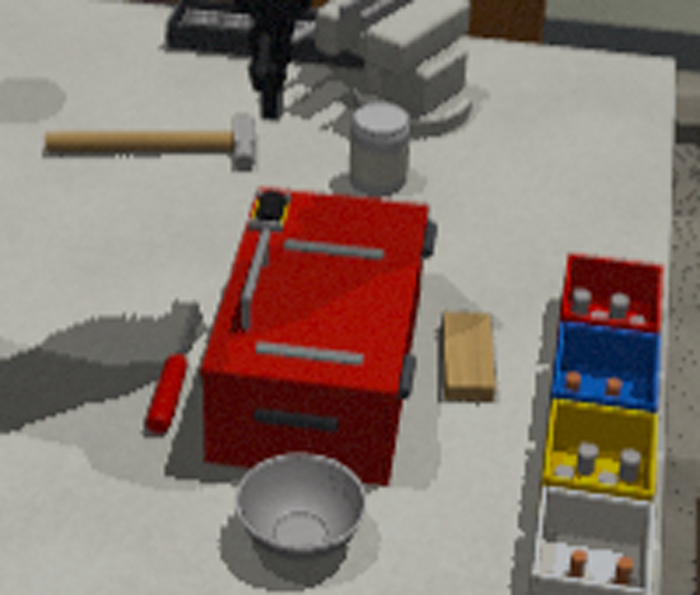

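View pics/w9.png

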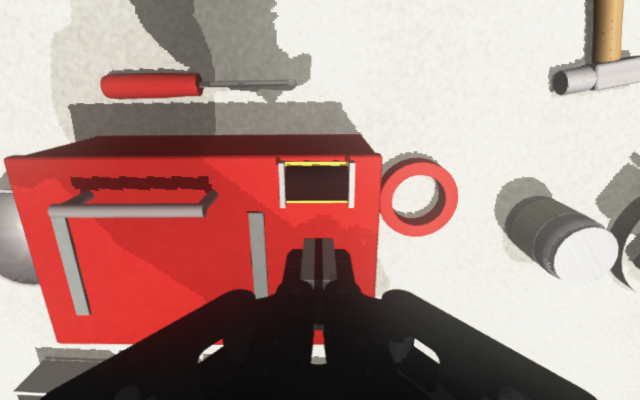

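The scene picture shows the lid shut: its front corner is at about (204, 368), against a predicted row of 368 for 0°. The gripper is about 10 cm above the roller, and the other things look to be where they were.

```bash
python3 -c "
from workcell import job,status
print(job.job_done(), status.observe()['clock'])"
```

```text
the job is handed in; nothing more can be done
the job is handed in; nothing more can be done
```

The hinge check is done as asked and the job is handed in, at about 28 s of the 69 s allowed. No check failed or disagreed.

- **Lift and hold:** I lifted the lid by its bar handle from about 10° to about 45°, opened the fingers and moved clear. Pictures about 1 s and 3 s after release showed it had not moved.
- **5 N press:** I pressed straight down on the roller at about 5 N (readings 4.6 to 5.8 N) for about 1.2 s. The tool height held at 249.1 mm, so the lid stayed up.
- **Closing:** I followed the roller down its arc, reading at most 12.9 N, and slowed to a creep onto the stop.
- **Seating:** I held about 14 to 15 N for about a second. The highest force I read was 17.5 N, below the 25 N limit. Forces are only reported at the end of each move, so I have no readings in between.
- **Last checks:** After backing off about 10 cm straight up, the scene picture matches a lid angle of 0° and the force reads about zero. By eye, everything else in the last pictures is where it was at the start.

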